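# Turn the bar board over onto its feet

### The arm

A 6-joint arm with a two-finger parallel gripper is mounted at the origin on the work surface. World frame = base frame: x ahead of the robot, y to its left, z up, the work surface at z = 0. Lengths are in m, angles in degrees, forces in N, time in s.
With the tool pointing down it reaches from about 0.375 to 0.975 m from the base axis. Payload 3.8 kg.
Tool frame: the origin (TCP) lies on the centre line of the jaws, within the pads' length; the fingertips stand 19 mm ahead of it and the grasp point (between the pads) is the TCP; z points along the fingers, y is the line along which they close (so a half turn about z gives the same grasp; the last joint's range is limited). The gripper opens to 88 mm and grips with 3 to 60 N. Pads are 18 mm wide; open, the fingers measure 123 mm over their backs; the gripper's body (75 mm by 187 mm) begins 45 mm behind the grasp point.
Start: joints at [-71.958, 15.12, 91.902, -0, 72.978, -2.114], TCP at [0.233, -0.634, 0.258] pointing down, gripper open.
Joint ranges: [-150.88, 150.88], [-54.13, 125.18], [17.81, 147.31], [-75.09, 255.09], [0, 152.58], [-146.25, 146.25]. Speed limits (degrees/s): [147.25, 147.25, 180, 180, 180, 180].

### API

Orientations are given as a 3x3 rotation matrix whose columns are the frame's x, y, z axes.
In Python, from rig import ctrl gives the robot as it stands.
- The arm moves only by the shell command python3 jog.py 'ROWS' [FORCE]. ROWS is rows parted by semicolons, their numbers by spaces, 1 to 5 of them, each of 7 numbers: a rotation vector rx, ry, rz in degrees, then dx, dy, dz in m, then the finger opening in m; each row shifts and turns the commanded pose from where the row before left it, along the tool's axes as they then stand; what a row does not reach is not made up. A row lasts 1/12 s, in which the tool goes at most 0.0417 m and 7.16 degrees, less where a joint would pass 70% of its speed; a pose out of reach is approached as far as the arm can. The fingers move at their own pace and stop on an object; FORCE is the grip in N (left out, the last holds). Time passes only in rows, so rows that do not move let the fingers close. It prints the time, the measured TCP pose, the force, the opening and the grip force at its end.
- ctrl.get_state(): the state, without advancing time (a new reading comes with each control period).
- ctrl.camera(name): name is "side" or "top" or "wrist"; returns a dict with "img" (384x512x3 uint8, blue, green, red), "fx", "fy", "cx", "cy" (pixels), "dist" ([k1, k2, p1, p2, k3] as OpenCV has them; the pictures are not rectified), "xyz" and "orientation" of the camera in the world. Camera axes: x right, y down, z forward; pixel columns grow to the right and rows downward; lengths in m; the calibration is good to about 2 mm. A picture is of the moment at which its call begins. There is no depth.
- ctrl.close_job(): hands the job in; it is judged then, once.
The state is a dict: "t": time; "q": joint angles; "dq": joint speeds; "tau": joint torques, N m; "tool_pos": TCP position; "ee_rot": TCP orientation; "ft_force": force on the tool from outside, world axes, zero at the start; "moment": the same for the moment, N m; "grip_width": finger opening in m; "grasp_force": force on a finger pad.
Only numpy, scipy, OpenCV 4.12 (cv2) and the standard library are available. Lean on these libraries where they do the work, as an engineer would, in place of code of your own. Each camera call takes 0.05 s, during which the arm holds its last target. There are 200 camera calls.

### The job

The small wooden bar board has been left upside down, feet in the air. Stand it up on one end so that it leans against the low tiled upstand and let go of it there; then take hold of it again and lay it, feet down, in the middle of the rubber mat, lined up lengthwise with the mat. Handle it gently all the way - never drop it or let it fall over - and leave the mug, jar and pepper mill alone.

Things in the scene. Friction and masses are not known exactly. Their poses are not given: they have to be found in the camera images.
- board: Wooden bar board, slab 160 x 60 x 18 mm, 0.09 to 0.18 kg. Origin at the slab's centre; x along its length, y across its width, z out of the face with the four rubber feet (12 mm wide, 4 mm high, at x +-64, y +-18 mm). Starts flat on the counter, feet (z) up, grooved cutting face underneath; must end with z down. Both ends are alike, flat and square: it can stand on one, leaning.
- upstand: Fixed low wall standing on the counter, faced with white tiles: 260 mm long (its x), 32 mm thick (its y), 110 mm high. Origin at the centre of its foot. The side that looks to the board and the robot's middle is at y = -16 mm. The clear counter in front of that side is free; nothing stands on top.
- mat: Fixed flat rubber mat on the counter, 210 (its x) x 110 (its y) x 3 mm. Origin at the centre of its underside, on the counter. With the board lying feet down on it the board's origin is 16 mm above the counter.
- mug: White mug, 80 mm wide, 90 mm high, bystander. Origin at the centre of its foot.
- spice_jar: Jar 48 mm wide, 100 mm high, bystander. Origin at the centre of its foot.
- pepper_mill: Turned wooden pepper mill, 54 mm wide, 168 mm high, bystander. Origin at the centre of its foot.

How it is judged:
By the outcome, as a careful person would: the job done as asked, in the order asked, and still so for the second after the job is handed in, with the robot touching nothing.
It also fails if it takes over 64 s, if anything falls off the work surface, if the arm or the gripper's body presses on something with over 40 N, if the wrist force passes 120 N, or if a joint passes its speed limit or range.

## Working session

There is one attempt and no reset: what is moved stays moved. The work goes in short steps, Python scripts to look and compute and a shell command to move; the robot and the scene stay as the last step left them, time stands still between calls to the robot, and variables do not carry over. Pictures are saved under pics/ and viewed, at most 10 in all, crops included, and the job is handed in when it is done.

```bash
ls; mkdir -p pics
python3 - <<'E'
from rig import ctrl
import cv2
for n in("top","side"):
    c=ctrl.camera(n); cv2.imwrite(f"pics/{n}0.png",cv2.resize(c["img"],(800,600),interpolation=cv2.INTER_CUBIC))
    import pickle; pickle.dump(c,open(f"{n}0.pkl","wb"))
    print(n,c["fx"],c["cx"],c["cy"],c["dist"],c["xyz"],c["orientation"])
E
```

```text
jog.py
pics
rig.py
top 449.2961685247514 247.91237821242692 192.9145334623785 [0.02557131 0.         0.         0.         0.        ] [0.41031831 0.02541617 1.20686803] [[ 0.02521127 -0.98262376  0.18388839]
 [-0.99950081 -0.0212731   0.0233578 ]
 [-0.01904005 -0.18438548 -0.98266956]]
side 388.82958209067175 259.2962345490865 195.24275287162425 [0.00448147 0.         0.         0.         0.        ] [0.55057481 0.58337136 0.65715079] [[-0.99305984 -0.08540399  0.08085981]
 [-0.11749997  0.75020182 -0.65068502]
 [-0.00509008 -0.65567019 -0.75503026]]
```

View pics/top0.png

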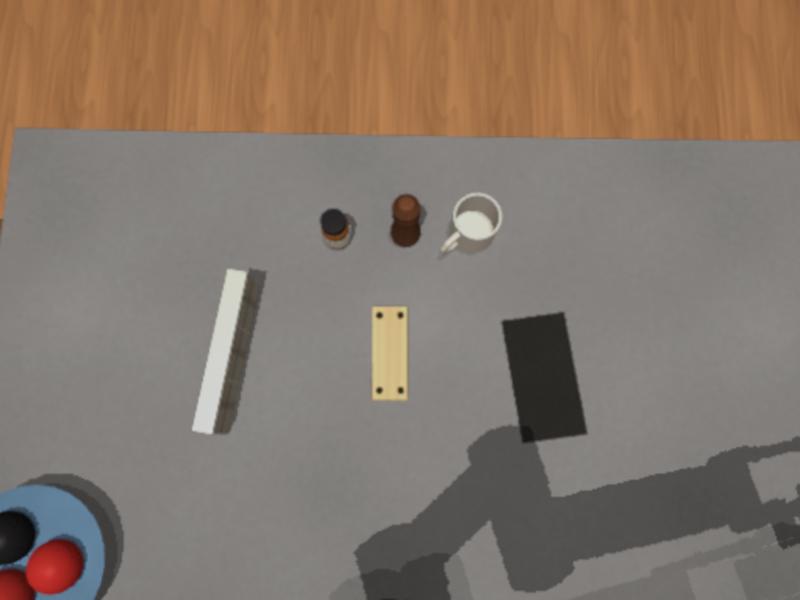

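View pics/side0.png

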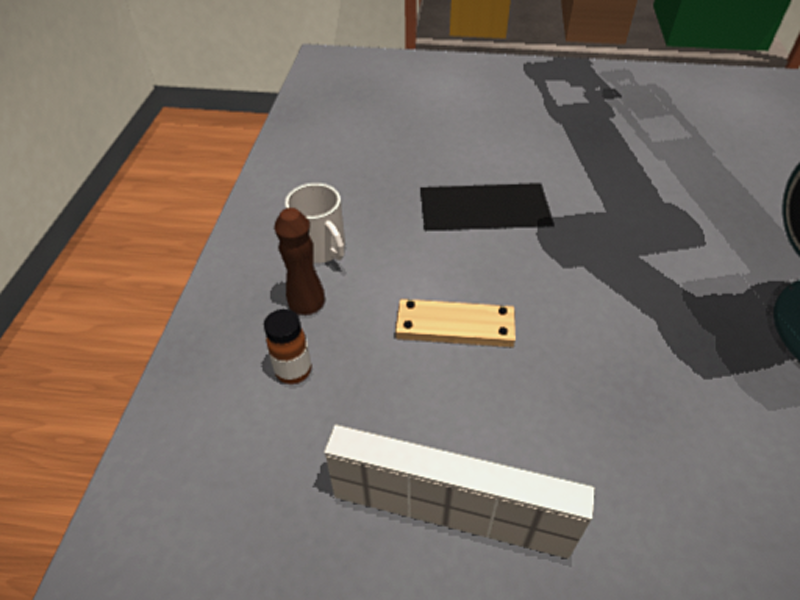

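Top view (800x600 px): board spans (372,306)–(408,400), with feet at (379,315), (400,315), (379,390), (400,390). The upstand's top is (228,268), (248,270), (214,433), (193,431), and the mat is (502,321), (564,313), (587,433), (522,442). The side view agrees.

```bash
cat > h.py <<'E'
import numpy as np, cv2, pickle
def ray(c,U,s=0.64,off=(0,0)):
    u=(np.array(U,float)+.5)*s-.5+np.array(off)
    K=np.array([[c["fx"],0,c["cx"]],[0,c["fy"],c["cy"]],[0,0,1.]])
    n=cv2.undistortPoints(u.reshape(-1,1,2),K,np.array(c["dist"],float)).reshape(-1,2)
    return np.array(c["xyz"]),np.c_[n,np.ones(len(n))]@np.array(c["orientation"]).T
def at(c,U,z,**k):
    o,d=ray(c,U,**k); return o+d*((z-o[2])/d[:,2])[:,None]
def proj(c,P):
    K=np.array([[c["fx"],0,c["cx"]],[0,c["fy"],c["cy"]],[0,0,1.]])
    R=np.array(c["orientation"]).T
    return cv2.projectPoints(np.array(P,float).reshape(-1,1,3),cv2.Rodrigues(R)[0],-R@np.array(c["xyz"]),K,np.array(c["dist"],float))[0].reshape(-1,2)
E
python3 - <<'E'
from h import *
np.set_printoptions(precision=4,suppress=True)
c=pickle.load(open("top0.pkl","rb")); s=pickle.load(open("side0.pkl","rb"))
def rep(n,P):
    P=P[:,:2]; print(n,"mean",P.mean(0)); print(P.tolist() and P); print(" edges",np.linalg.norm(np.roll(P,-1,0)-P,axis=1),"ang",[round(float(np.degrees(np.arctan2(*(np.roll(P,-1,0)-P)[i][::-1]))),1) for i in range(4)])
rep("feet",at(c,[(379,315),(400,315),(400,390),(379,390)],.022))
rep("board",at(c,[(372,306),(407.5,306),(408,400),(372.5,400)],.018))
rep("feet side",at(s,[(410.5,304.5),(502.5,310.5),(502.5,331),(407.5,324.5)],.022))
rep("up",at(c,[(228,268),(248,270),(214,433),(193,431)],.11))
rep("upside",at(s,[(337,427),(593,487),(590,517),(326,458)],.11))
rep("mat",at(c,[(502,321),(564,313),(587,433),(522,442)],.003))
rep("matside",at(s,[(420,187),(543,183),(553,226),(425,230)],.003))
E
cat >> h.py <<'E'
from scipy.spatial.transform import Rotation as Ro
def tool(yaw,tilt):
    """tool pointing down with y axis at yaw(deg), then turned by tilt about its own y axis"""
    y=np.array([np.cos(np.radians(yaw)),np.sin(np.radians(yaw)),0]); z=np.array([0,0,-1.])
    return np.c_[np.cross(y,z),y,z]@Ro.from_euler("y",tilt,degrees=True).as_matrix()
def plan(R1,p1,n=None,start=None):
    from rig import ctrl
    np.set_printoptions(precision=4,suppress=True)
    s=ctrl.get_state(); R0,p0=(np.array(s["ee_rot"]),np.array(s["tool_pos"])) if start is None else start
    p1=np.array(p1,float); rv=Ro.from_matrix(R0.T@R1).as_rotvec()
    m=int(np.ceil(max(np.degrees(np.linalg.norm(rv))/6.8,np.linalg.norm(p1-p0)/.036,1)))
    n=n or m
    A=sum(R0@Ro.from_rotvec(rv/n*i).as_matrix() for i in range(n))
    d=np.linalg.solve(A,p1-p0)
    print("n",n,"rot",np.round(np.degrees(rv)/n,2),"d",np.round(d,4),"q",np.round(s["q"],0),"t",s["t"])
    return R1,p1
def st():
    from rig import ctrl
    s=ctrl.get_state(); np.set_printoptions(precision=4,suppress=True)
    print("t",s["t"],"q",np.round(s["q"],1),"\np",np.array(s["tool_pos"]),"F",np.round(s["ft_force"],2),"grip",s["grip_width"],s["grasp_force"]); print(np.array(s["ee_rot"]))
E
python3 - <<'E'
from h import *
st()
e=np.array([np.cos(np.radians(1.5)),np.sin(np.radians(1.5)),0])
c=np.array([.5465,.049,0]); p=c-.03*e
for yaw in(91.5,-88.5):
  for tilt in(30,-30):
    R=tool(yaw,tilt); print(yaw,tilt,R[:,2])
    g=plan(R,p+[0,0,.14]); plan(R,p+[0,0,.024],start=g)
E
```

```text
t 0.1 q [-72.   15.2  92.    0.   73.   -2.1] 
p [ 0.2324 -0.6331  0.2566] F [-0.52  0.01 -0.14] grip 0.08794985277967063 0.0
[[ 0.9387  0.3446 -0.0006]
 [ 0.3446 -0.9387  0.0019]
 [ 0.0001 -0.002  -1.    ]]
91.5 30 [-0.4998 -0.0131 -0.866 ]
n 24 rot [ 1.74  0.28 -6.51] d [0.0365 0.023  0.011 ] q [-72.  15.  92.   0.  73.  -2.] t 0.1
n 4 rot [0. 0. 0.] d [-0.0145  0.      0.0251] q [-72.  15.  92.   0.  73.  -2.] t 0.1
91.5 -30 [ 0.4998  0.0131 -0.866 ]
n 24 rot [-1.75 -0.29 -6.51] d [ 0.0388  0.0198 -0.0018] q [-72.  15.  92.   0.  73.  -2.] t 0.1
n 4 rot [0. 0. 0.] d [0.0145 0.     0.0251] q [-72.  15.  92.   0.  73.  -2.] t 0.1
-88.5 30 [ 0.4998  0.0131 -0.866 ]
n 21 rot [-0.24  1.42  0.87] d [ 0.018  -0.0294  0.01  ] q [-72.  15.  92.   0.  73.  -2.] t 0.1
n 4 rot [0. 0. 0.] d [-0.0145 -0.      0.0251] q [-72.  15.  92.   0.  73.  -2.] t 0.1
-88.5 -30 [-0.4998 -0.0131 -0.866 ]
n 21 rot [ 0.23 -1.42  0.87] d [ 0.0208 -0.0291  0.001 ] q [-72.  15.  92.   0.  73.  -2.] t 0.1
n 4 rot [0. 0. 0.] d [ 0.0145 -0.      0.0251] q [-72.  15.  92.   0.  73.  -2.] t 0.1
```

Run:
```python
from h import *
e=np.array([np.cos(np.radians(1.5)),np.sin(np.radians(1.5)),0])
p=np.array([.5465,.049,0])-.03*e
g=plan(tool(7,0),p+[0,0,.2],n=25)
g=plan(tool(91.5,-30),p+[0,0,.14],start=g)
```

```text
n 25 rot [-0.   -0.   -3.07] d [ 0.0313 -0.0057  0.0023] q [-72.  15.  92.   0.  73.  -2.] t 0.1
n 14 rot [-1.58 -1.74 -5.89] d [ 0.001  -0.0006  0.0042] q [-72.  15.  92.   0.  73.  -2.] t 0.1
```

```bash
A='0 0 -3.07 0.0313 -0.0057 0.0023 0.088'; python3 jog.py '0 0 -3.07 0.0313 -0.0057 0.0023 0.088;0 0 -3.07 0.0313 -0.0057 0.0023 0.088;0 0 -3.07 0.0313 -0.0057 0.0023 0.088;0 0 -3.07 0.0313 -0.0057 0.0023 0.088;0 0 -3.07 0.0313 -0.0057 0.0023 0.088'
```

```text
t: 0.52
tool_pos: [0.3608, -0.538, 0.2454]
ee_rot: [[0.813, 0.583, -0.0], [0.583, -0.813, 0.001], [0.0, -0.001, -1.0]]
ft_force: [0.6, -0.4, -0.1]
grip_width: 0.0886
grasp_force: 0.0
```

```bash
python3 jog.py '0 0 -3.07 0.0313 -0.0057 0.0023 0.088;0 0 -3.07 0.0313 -0.0057 0.0023 0.088;0 0 -3.07 0.0313 -0.0057 0.0023 0.088;0 0 -3.07 0.0313 -0.0057 0.0023 0.088;0 0 -3.07 0.0313 -0.0057 0.0023 0.088' >/dev/null
python3 jog.py '0 0 -3.07 0.0313 -0.0057 0.0023 0.088;0 0 -3.07 0.0313 -0.0057 0.0023 0.088;0 0 -3.07 0.0313 -0.0057 0.0023 0.088;0 0 -3.07 0.0313 -0.0057 0.0023 0.088;0 0 -3.07 0.0313 -0.0057 0.0023 0.088' >/dev/null
python3 jog.py '0 0 -3.07 0.0313 -0.0057 0.0023 0.088;0 0 -3.07 0.0313 -0.0057 0.0023 0.088;0 0 -3.07 0.0313 -0.0057 0.0023 0.088;0 0 -3.07 0.0313 -0.0057 0.0023 0.088;0 0 -3.07 0.0313 -0.0057 0.0023 0.088' >/dev/null
python3 jog.py '0 0 -3.07 0.0313 -0.0057 0.0023 0.088;0 0 -3.07 0.0313 -0.0057 0.0023 0.088;0 0 -3.07 0.0313 -0.0057 0.0023 0.088;0 0 -3.07 0.0313 -0.0057 0.0023 0.088;0 0 -3.07 0.0313 -0.0057 0.0023 0.088'
python3 - <<'E'
from h import *
e=np.array([np.cos(np.radians(1.5)),np.sin(np.radians(1.5)),0])
p=np.array([.5465,.049,0])-.03*e
plan(tool(91.5,-30),p+[0,0,.14])
E
```

```text
t: 2.18
tool_pos: [0.5163, 0.0481, 0.1997]
ee_rot: [[-0.123, 0.992, -0.0], [0.992, 0.123, 0.0], [0.0, -0.0, -1.0]]
ft_force: [0.2, 0.5, 0.7]
grip_width: 0.0882
grasp_force: 0.0
n 14 rot [-1.58 -1.74 -5.88] d [ 0.001  -0.0006  0.0042] q [  3.   1. 115.   0.  65.  -4.] t 2.1833
```

```bash
python3 jog.py '-1.58 -1.74 -5.88 0.001 -0.0006 0.0042 0.088;-1.58 -1.74 -5.88 0.001 -0.0006 0.0042 0.088;-1.58 -1.74 -5.88 0.001 -0.0006 0.0042 0.088;-1.58 -1.74 -5.88 0.001 -0.0006 0.0042 0.088;-1.58 -1.74 -5.88 0.001 -0.0006 0.0042 0.088' >/dev/null
python3 jog.py '-1.58 -1.74 -5.88 0.001 -0.0006 0.0042 0.088;-1.58 -1.74 -5.88 0.001 -0.0006 0.0042 0.088;-1.58 -1.74 -5.88 0.001 -0.0006 0.0042 0.088;-1.58 -1.74 -5.88 0.001 -0.0006 0.0042 0.088;-1.58 -1.74 -5.88 0.001 -0.0006 0.0042 0.088' >/dev/null
python3 jog.py '-1.58 -1.74 -5.88 0.001 -0.0006 0.0042 0.088;-1.58 -1.74 -5.88 0.001 -0.0006 0.0042 0.088;-1.58 -1.74 -5.88 0.001 -0.0006 0.0042 0.088;-1.58 -1.74 -5.88 0.001 -0.0006 0.0042 0.088'
python3 - <<'E'
from h import *
from rig import ctrl
st()
e=np.array([np.cos(np.radians(1.5)),np.sin(np.radians(1.5)),0])
p=np.array([.5465,.049,0])-.03*e
plan(tool(91.5,-30),p+[0,0,.024])
a=[ctrl.camera(n)["img"] for n in("side","wrist")]
cv2.imwrite("pics/a.png",cv2.resize(np.hstack(a),(800,300)))
E
```

```text
t: 3.35
tool_pos: [0.5163, 0.0465, 0.1395]
ee_rot: [[-0.866, -0.023, 0.5], [-0.02, 1.0, 0.012], [-0.5, -0.0, -0.866]]
ft_force: [-0.7, -0.0, -0.0]
grip_width: 0.0881
grasp_force: 0.0
t 3.35 q [  2.9 -11.  137.4  -1.9  23.7 -86.9] 
p [0.5163 0.0465 0.1395] F [-0.71 -0.04 -0.02] grip 0.08812312201363874 0.0
[[-0.8658 -0.0233  0.4999]
 [-0.0203  0.9997  0.0115]
 [-0.5    -0.0002 -0.866 ]]
n 4 rot [-0.02  0.   -0.03] d [0.0144 0.0004 0.025 ] q [  3. -11. 137.  -2.  24. -87.] t 3.35
```

View pics/a.png

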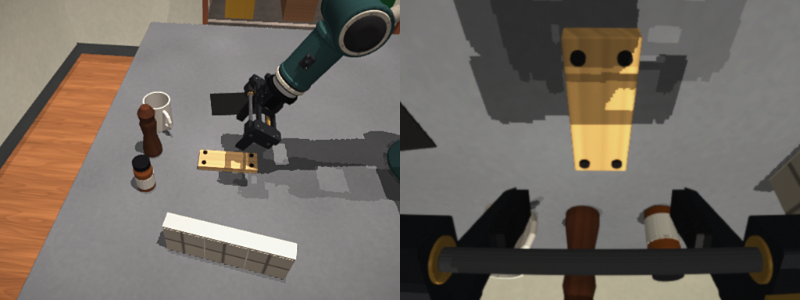

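The wrist view shows the board centred between the fingers (board centre about column 603, fingers 515 and 685). The gripper leans back 30° over its near half, so I'm descending to grip.

```bash
python3 jog.py '0 0 0 0.0144 0.0004 0.025 0.088;0 0 0 0.0144 0.0004 0.025 0.088;0 0 0 0.0144 0.0004 0.025 0.088;0 0 0 0.0072 0.0004 0.0125 0.088;0 0 0 0.0072 0.0004 0.0125 0.088'
python3 jog.py '0 0 0 0 0 0 0.05;0 0 0 0 0 0 0.05;0 0 0 0 0 0 0.05;0 0 0 0 0 0 0.05;0 0 0 0 0 0 0.05' 12
python3 jog.py '0 0 0 0 0 0 0.05;0 0 0 0 0 0 0.05;0 0 0 0 0 0 0.05;0 0 0 0 0 0 0.05;0 0 0 0 0 0 0.05' 30
python3 -c "
from h import *;st()"
```

```text
t: 3.87
tool_pos: [0.5164, 0.0489, 0.0232]
ee_rot: [[-0.868, -0.014, 0.497], [-0.01, 1.0, 0.011], [-0.497, 0.004, -0.868]]
ft_force: [0.1, -0.0, -0.3]
grip_width: 0.0878
grasp_force: 0.0
t: 4.28
tool_pos: [0.5181, 0.0488, 0.0263]
ee_rot: [[-0.865, -0.017, 0.501], [-0.014, 1.0, 0.011], [-0.501, 0.002, -0.865]]
ft_force: [0.1, -0.5, -0.3]
grip_width: 0.0599
grasp_force: 12.0
t: 4.7
tool_pos: [0.5181, 0.0488, 0.0262]
ee_rot: [[-0.865, -0.018, 0.502], [-0.014, 1.0, 0.011], [-0.502, 0.002, -0.865]]
ft_force: [-2.8, -0.4, 6.6]
grip_width: 0.0595
grasp_force: 30.0
t 4.7 q [  3.3   3.1 141.   -9.8   6.  -78.3] 
p [0.5181 0.0488 0.0262] F [-2.82 -0.44  6.57] grip 0.05947975066012096 30.008636713027954
[[-0.8649 -0.0177  0.5017]
 [-0.0142  0.9998  0.0109]
 [-0.5018  0.0023 -0.865 ]]
```

Run:
```python
from h import *
from rig import ctrl
R=np.array(ctrl.get_state()["ee_rot"])
g=plan(R,[.5181,.0488,.085],n=4)
g=plan(tool(91,0),[.518,.049,.22],start=g)
n=np.array([np.cos(np.radians(82)),np.sin(np.radians(82)),0]); M=np.array([.533,.2977,0])
g=plan(tool(-8,0),M-.12*n+[0,0,.22],start=g)
g=plan(tool(-8,46),M-.06*n+[0,0,.135],start=g)
```

```text
n 4 rot [0. 0. 0.] d [-0.0074  0.     -0.0127] q [  3.   3. 141. -10.   6. -78.] t 4.7
n 5 rot [ 0.03  6.02 -0.  ] d [-0.0084  0.0001 -0.026 ] q [  3.   3. 141. -10.   6. -78.] t 4.7
n 15 rot [0.  0.  6.6] d [ 0.0071  0.0068 -0.    ] q [  3.   3. 141. -10.   6. -78.] t 4.7
n 7 rot [-0.    6.57  0.  ] d [ 0.0041 -0.      0.0147] q [  3.   3. 141. -10.   6. -78.] t 4.7
```

```bash
python3 jog.py '0 0 0 -0.0074 0 -0.0127 0.05;0 0 0 -0.0074 0 -0.0127 0.05;0 0 0 -0.0074 0 -0.0127 0.05;0 0 0 -0.0074 0 -0.0127 0.05'
python3 jog.py '0 3 0 -0.0042 0 -0.013 0.05;0 3 0 -0.0042 0 -0.013 0.05;0 3 0 -0.0042 0 -0.013 0.05;0 3 0 -0.0042 0 -0.013 0.05;0 3 0 -0.0042 0 -0.013 0.05' >/dev/null
python3 jog.py '0 3 0 -0.0042 0 -0.013 0.05;0 3 0 -0.0042 0 -0.013 0.05;0 3 0 -0.0042 0 -0.013 0.05;0 3 0 -0.0042 0 -0.013 0.05;0 3 0 -0.0042 0 -0.013 0.05'
python3 - <<'E'
from h import *
st()
n=np.array([np.cos(np.radians(82)),np.sin(np.radians(82)),0]); M=np.array([.533,.2977,0])
g=plan(tool(-8,0),M-.12*n+[0,0,.22])
E
```

```text
t: 5.03
tool_pos: [0.5166, 0.0485, 0.0839]
ee_rot: [[-0.867, -0.018, 0.498], [-0.014, 1.0, 0.011], [-0.498, 0.002, -0.867]]
ft_force: [-0.1, 0.1, -1.7]
grip_width: 0.0594
grasp_force: 30.0
t: 5.87
tool_pos: [0.5203, 0.0484, 0.2195]
ee_rot: [[-1.0, -0.018, -0.003], [-0.018, 1.0, 0.002], [0.003, 0.002, -1.0]]
ft_force: [-0.8, 0.9, -0.9]
grip_width: 0.0595
grasp_force: 30.0
t 5.8667 q [  2.5   0.3 112.8   0.1  67.1 -88.6] 
p [0.5203 0.0484 0.2195] F [-0.8  0.9 -0.9] grip 0.05949457376488782 29.991772770881653
[[-0.9998 -0.0179 -0.0034]
 [-0.0179  0.9998  0.002 ]
 [ 0.0033  0.002  -1.    ]]
n 15 rot [-0.01 -0.02  6.6 ] d [ 0.0072  0.0067 -0.    ] q [  3.   0. 113.   0.  67. -89.] t 5.8667
```

```bash
python3 jog.py '0 0 6.6 0.0072 0.0067 0 0.05;0 0 6.6 0.0072 0.0067 0 0.05;0 0 6.6 0.0072 0.0067 0 0.05;0 0 6.6 0.0072 0.0067 0 0.05;0 0 6.6 0.0072 0.0067 0 0.05' >/dev/null
python3 jog.py '0 0 6.6 0.0072 0.0067 0 0.05;0 0 6.6 0.0072 0.0067 0 0.05;0 0 6.6 0.0072 0.0067 0 0.05;0 0 6.6 0.0072 0.0067 0 0.05;0 0 6.6 0.0072 0.0067 0 0.05' >/dev/null
python3 jog.py '0 0 6.6 0.0072 0.0067 0 0.05;0 0 6.6 0.0072 0.0067 0 0.05;0 0 6.6 0.0072 0.0067 0 0.05;0 0 6.6 0.0072 0.0067 0 0.05;0 0 6.6 0.0072 0.0067 0 0.05'
python3 - <<'E'
from h import *
st()
n=np.array([np.cos(np.radians(82)),np.sin(np.radians(82)),0]); M=np.array([.533,.2977,0])
g=plan(tool(-8,46),M-.06*n+[0,0,.135],n=10)
E
```

```text
t: 7.12
tool_pos: [0.516, 0.1786, 0.2187]
ee_rot: [[0.144, 0.99, -0.001], [0.99, -0.144, 0.002], [0.002, -0.002, -1.0]]
ft_force: [0.7, -0.8, -0.4]
grip_width: 0.0596
grasp_force: 30.0
t 7.1167 q [ 16.4   2.8 110.2   0.1  67.   24.6] 
p [0.516  0.1786 0.2187] F [ 0.68 -0.79 -0.39] grip 0.05962239220333041 29.984010457992554
[[ 0.1441  0.9896 -0.0014]
 [ 0.9896 -0.1441  0.0019]
 [ 0.0016 -0.0017 -1.    ]]
n 10 rot [ 0.    4.59 -0.03] d [0.0027 0.     0.0102] q [ 16.   3. 110.   0.  67.  25.] t 7.1167
```

```bash
python3 jog.py '0 4.6 0 0.0027 0 0.0102 0.05;0 4.6 0 0.0027 0 0.0102 0.05;0 4.6 0 0.0027 0 0.0102 0.05;0 4.6 0 0.0027 0 0.0102 0.05;0 4.6 0 0.0027 0 0.0102 0.05'
python3 jog.py '0 4.6 0 0.0027 0 0.0102 0.05;0 4.6 0 0.0027 0 0.0102 0.05;0 4.6 0 0.0027 0 0.0102 0.05;0 4.6 0 0.0027 0 0.0102 0.05;0 4.6 0 0.0027 0 0.0102 0.05'
python3 - <<'E'
from h import *
from rig import ctrl
st()
n=np.array([np.cos(np.radians(82)),np.sin(np.radians(82)),0]); M=np.array([.533,.2977,0])
plan(tool(-8,46),M-.03*n+[0,0,.116],n=4)
a=[ctrl.camera(n) for n in("side","top")]
pickle.dump(a,open("b.pkl","wb"))
cv2.imwrite("pics/b.png",cv2.resize(np.hstack([a[0]["img"][230:384,130:430],a[1]["img"][130:284,70:370]]),(800,205)) if 0 else cv2.resize(np.vstack([a[0]["img"][190:384,130:430],a[1]["img"][110:304,70:370]]),(464*1,600)))
E
```

```text
t: 7.53
tool_pos: [0.5193, 0.1995, 0.1711]
ee_rot: [[0.127, 0.99, 0.055], [0.91, -0.139, 0.392], [0.396, 0.0, -0.918]]
ft_force: [0.4, 0.8, -1.6]
grip_width: 0.0597
grasp_force: 30.0
t: 7.95
tool_pos: [0.5248, 0.2373, 0.1354]
ee_rot: [[0.096, 0.99, 0.101], [0.684, -0.14, 0.716], [0.723, 0.0, -0.691]]
ft_force: [-0.1, 1.1, -2.2]
grip_width: 0.0595
grasp_force: 30.0
t 7.95 q [ -2.   10.1 124.5  58.6  57.4 -32.8] 
p [0.5248 0.2373 0.1354] F [-0.11  1.09 -2.19] grip 0.05951795147653445 29.99473214149475
[[ 0.0963  0.9902  0.1013]
 [ 0.6843 -0.1397  0.7157]
 [ 0.7228  0.0004 -0.691 ]]
n 4 rot [ 0.01 -0.07 -0.  ] d [ 0.0019 -0.0001  0.0089] q [ -2.  10. 125.  59.  57. -33.] t 7.95
```

View pics/b.png

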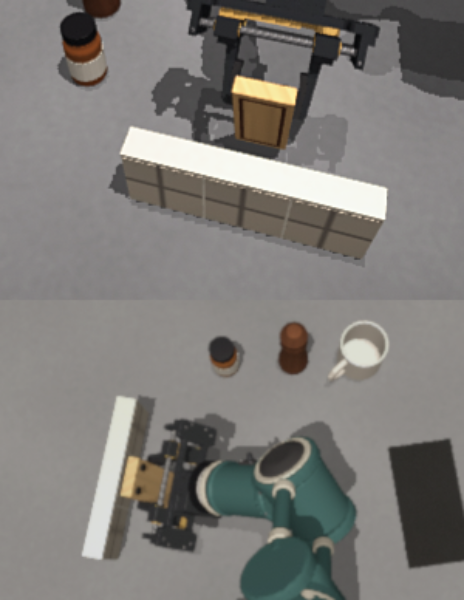

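Side view: the board is upright with its grooved face to the wall, and its top edge is parallel to the upstand. Lowering now until it touches the counter.

Run:
```python
from h import *
n=np.array([np.cos(np.radians(82)),np.sin(np.radians(82)),0]); M=np.array([.533,.2977,0])
g=plan(tool(-8,46),M-.036*n+[0,0,.114],n=4)
print(tool(-8,46).T@[0,0,-.001],tool(-8,46).T@n*.001)
```

```text
n 4 rot [-0.07 -0.01 -0.09] d [0.0013 0.0006 0.0078] q [ -2.  10. 125.  58.  57. -33.] t 8.05
[-0.0007  0.      0.0007] [0.0007 0.     0.0007]
```

```bash
python3 jog.py '0 0 0 0.0013 0 0.0078 0.05;0 0 0 0.0013 0 0.0078 0.05;0 0 0 0.0013 0 0.0078 0.05;0 0 0 0.0013 0 0.0078 0.05;0 0 0 0 0 0 0.05'
python3 jog.py '0 0 0 -0.0007 0 0.0007 0.05;0 0 0 0 0 0 0.05' | egrep "pos|ft"
python3 jog.py '0 0 0 -0.0007 0 0.0007 0.05;0 0 0 0 0 0 0.05'| egrep "pos|ft"
python3 jog.py '0 0 0 -0.0007 0 0.0007 0.05;0 0 0 0 0 0 0.05'| egrep "pos|ft"
```

```text
t: 8.47
tool_pos: [0.5278, 0.2649, 0.1173]
ee_rot: [[0.095, 0.991, 0.098], [0.687, -0.136, 0.714], [0.72, -0.001, -0.694]]
ft_force: [-0.1, -0.1, -0.7]
grip_width: 0.0595
grasp_force: 30.0
tool_pos: [0.5281, 0.2638, 0.1167]
ft_force: [0.4, -0.0, -1.0]
tool_pos: [0.5283, 0.2633, 0.1157]
ft_force: [0.7, -0.8, -0.8]
tool_pos: [0.5283, 0.2632, 0.1146]
ft_force: [1.0, -0.4, -0.8]
```

```bash
python3 jog.py '0 0 0 -0.0007 0 0.0007 0.05;0 0 0 0 0 0 0.05' | egrep "pos|ft"
python3 jog.py '0 0 0 -0.0007 0 0.0007 0.05;0 0 0 0 0 0 0.05'| egrep "pos|ft"
python3 jog.py '0 0 0 -0.0004 0 0.0004 0.05;0 0 0 0 0 0 0.05'| egrep "pos|ft"
python3 jog.py '0 0 0 -0.0004 0 0.0004 0.05;0 0 0 0 0 0 0.05'| egrep "pos|ft"
```

```text
tool_pos: [0.5282, 0.2633, 0.1135]
ft_force: [0.3, 0.0, -1.0]
tool_pos: [0.5283, 0.2634, 0.1125]
ft_force: [1.4, -0.6, -0.6]
tool_pos: [0.5283, 0.2636, 0.1124]
ft_force: [-0.7, 0.0, 0.3]
tool_pos: [0.5284, 0.2638, 0.1122]
ft_force: [-2.1, 0.8, 3.7]
```

Counter contact is at z ≈ 0.112, 1 mm from the prediction. I'll ease up a little and creep to the wall.

```bash
python3 jog.py '0 0 0 0.0007 0 -0.0007 0.05;0 0 0 0.0014 0 0.0014 0.05;0 0 0 0.0014 0 0.0014 0.05;0 0 0 0 0 0 0.05' | egrep "pos|ft"
python3 jog.py '0 0 0 0.0007 0 0.0007 0.05;0 0 0 0 0 0 0.05'| egrep "pos|ft"
python3 jog.py '0 0 0 0.0007 0 0.0007 0.05;0 0 0 0 0 0 0.05'| egrep "pos|ft"
python3 jog.py '0 0 0 0.0007 0 0.0007 0.05;0 0 0 0 0 0 0.05'| egrep "pos|ft"
python3 jog.py '0 0 0 0.0007 0 0.0007 0.05;0 0 0 0 0 0 0.05'| egrep "pos|ft"
```

```text
tool_pos: [0.5289, 0.2675, 0.1124]
ft_force: [-0.2, -0.3, -1.5]
tool_pos: [0.5289, 0.2685, 0.1124]
ft_force: [0.3, 0.1, -0.3]
tool_pos: [0.529, 0.2694, 0.1125]
ft_force: [1.4, 0.1, -1.3]
tool_pos: [0.5291, 0.2704, 0.1125]
ft_force: [-0.5, 0.2, -0.7]
tool_pos: [0.5293, 0.2712, 0.1125]
ft_force: [-0.6, -1.4, -0.2]
```

```bash
python3 jog.py '0 0 0 0.0007 0 0.0007 0.05;0 0 0 0 0 0 0.05'| egrep "pos|ft"
python3 jog.py '0 0 0 0.0007 0 0.0007 0.05;0 0 0 0 0 0 0.05'| egrep "pos|ft"
python3 jog.py '0 0 0 0.0004 0 0.0004 0.05;0 0 0 0 0 0 0.05'| egrep "pos|ft"
```

```text
tool_pos: [0.5293, 0.2714, 0.1124]
ft_force: [-3.7, -8.6, 3.0]
tool_pos: [0.5293, 0.2715, 0.1124]
ft_force: [-6.7, -15.0, 6.0]
tool_pos: [0.5293, 0.2716, 0.1124]
ft_force: [-8.3, -18.7, 8.5]
```

Wall contact at y = 0.2713, as predicted. Easing off the push, settling it on the counter, then opening gently.

```bash
python3 jog.py '0 0 0 -0.0009 0 -0.0009 0.05;0 0 0 -0.0004 0 0.0004 0.05;0 0 0 0 0 0 0.05' 8| egrep "pos|ft|grasp"
python3 jog.py '0 0 0 0 0 0 0.05;0 0 0 0 0 0 0.05' 3| egrep "pos|ft|grasp"
```

```text
tool_pos: [0.5295, 0.2719, 0.1123]
ft_force: [-3.1, -8.6, 3.9]
grasp_force: 8.0
tool_pos: [0.5296, 0.2724, 0.1122]
ft_force: [-0.8, -2.6, 0.7]
grasp_force: 3.0
```

```bash
python3 jog.py '0 0 0 0 0 0 0.064;0 0 0 0 0 0 0.068;0 0 0 0 0 0 0.075;0 0 0 0 0 0 0.086;0 0 0 0 0 0 0.088'
python3 - <<'E'
from h import *
from rig import ctrl
st()
a=[ctrl.camera(n) for n in("side","top")]
pickle.dump(a,open("c.pkl","wb"))
cv2.imwrite("pics/c.png",cv2.resize(a[0]["img"][200:384,170:410],(782,600),interpolation=cv2.INTER_CUBIC))
E
```

```text
t: 11.97
tool_pos: [0.5296, 0.2728, 0.1122]
ee_rot: [[0.097, 0.99, 0.099], [0.686, -0.138, 0.714], [0.721, -0.001, -0.693]]
ft_force: [-0.2, -0.7, -0.4]
grip_width: 0.0858
grasp_force: 0.0
t 11.9667 q [  2.1  13.  124.2  61.9  53.6 -33.6] 
p [0.5296 0.2728 0.1122] F [-0.25 -0.71 -0.38] grip 0.08581497253094252 0.0
[[ 0.0965  0.9904  0.0991]
 [ 0.6865 -0.1383  0.7139]
 [ 0.7207 -0.0009 -0.6932]]
```

View pics/c.png

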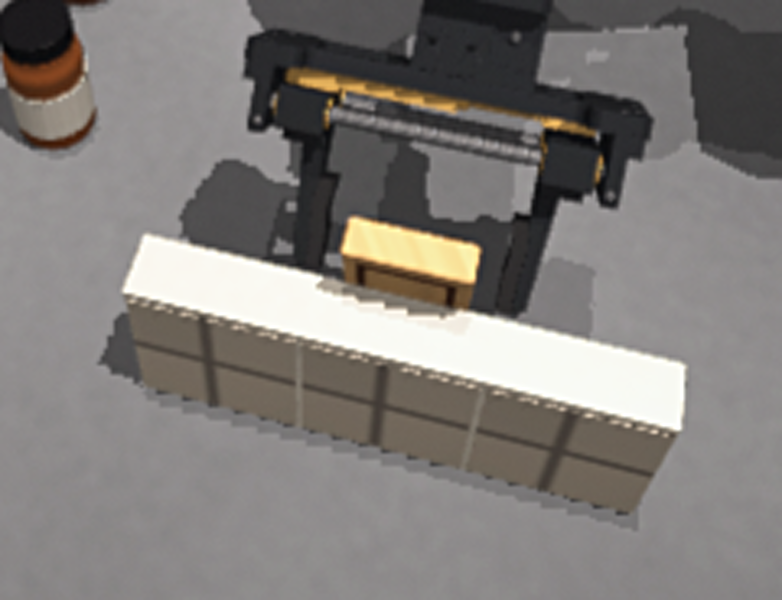

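The board leans freely against the upstand, straight, with clear gaps to both fingers. Its end-face corners in the crop are about (350,217), (480,245), (474,285), (343,258). I'll check those against the model and plan the regrasp.

Run:
```python
from h import *
c=pickle.load(open("c.pkl","rb"))
n=np.array([np.cos(np.radians(82)),np.sin(np.radians(82)),0]); t=np.array([n[1],-n[0],0]); k=np.array([0,0,1.]); M=np.array([.533,.2977,0])
a=np.radians(14); e=n*np.sin(a)+k*np.cos(a); zb=-n*np.cos(a)+k*np.sin(a)
P=M-.0274*n
pts=[P+.16*e+w*zb+s*.03*t for w,s in((.018,1),(.018,-1),(0,-1),(0,1))]
u=proj(c[0],pts); print(((u-[170,200]+.5)*3.258-.5).round(0))
g=plan(tool(-8,46),np.array([.5296,.2728,.1122])-.12*tool(-8,46)[:,2])
g=plan(tool(-8,0),M-.06*n+.33*k,start=g)
T=P+.135*e
R=tool(-8,-50); print("T",T)
g=plan(R,T-.12*R[:,2],start=g)
g=plan(R,T,start=g)
```

```text
[[350. 215.]
 [483. 245.]
 [475. 285.]
 [341. 254.]]
n 4 rot [-0.02 -0.03 -0.  ] d [ 0.0001 -0.     -0.03  ] q [  2.  13. 124.  62.  54. -34.] t 12.0667
n 7 rot [ 0.   -6.57 -0.  ] d [ 0.0155 -0.     -0.0143] q [  2.  13. 124.  62.  54. -34.] t 12.0667
T [0.5337 0.3029 0.131 ]
n 8 rot [-0.   -6.25  0.  ] d [ 0.0247 -0.      0.007 ] q [  2.  13. 124.  62.  54. -34.] t 12.0667
n 4 rot [0. 0. 0.] d [-0.    0.    0.03] q [  2.  13. 124.  62.  54. -34.] t 12.0667
```

The model matches within 1 mm. Retreating and swinging over to the other side.

```bash
python3 jog.py '0 0 0 0 0 -0.01 0.088;0 0 0 0 0 -0.025 0.088;0 0 0 0 0 -0.03 0.088;0 0 0 0 0 -0.03 0.088;0 0 0 0 0 -0.025 0.088'
python3 jog.py '0 -4.6 0 0.0105 0 -0.01 0.088;0 -4.6 0 0.0105 0 -0.01 0.088;0 -4.6 0 0.0105 0 -0.01 0.088;0 -4.6 0 0.0105 0 -0.01 0.088;0 -4.6 0 0.0105 0 -0.01 0.088' >/dev/null
python3 jog.py '0 -4.6 0 0.0105 0 -0.01 0.088;0 -4.6 0 0.0105 0 -0.01 0.088;0 -4.6 0 0.0105 0 -0.01 0.088;0 -4.6 0 0.0105 0 -0.01 0.088;0 -4.6 0 0.0105 0 -0.01 0.088'
python3 - <<'E'
from h import *
st()
R=tool(-8,-50); g=plan(R,np.array([.5337,.3029,.131])-.12*R[:,2],n=13)
E
```

```text
t: 12.48
tool_pos: [0.5175, 0.1855, 0.197]
ee_rot: [[0.096, 0.99, 0.1], [0.687, -0.139, 0.713], [0.72, -0.0, -0.694]]
ft_force: [0.6, -0.6, 0.8]
grip_width: 0.0883
grasp_force: 0.0
t: 13.32
tool_pos: [0.5249, 0.2366, 0.3295]
ee_rot: [[0.14, 0.99, 0.002], [0.99, -0.14, -0.002], [-0.002, 0.002, -1.0]]
ft_force: [0.4, 0.5, -0.0]
grip_width: 0.0883
grasp_force: 0.0
t 13.3167 q [21.9  2.3 99.1 -0.1 78.6 30. ] 
p [0.5249 0.2366 0.3295] F [ 0.36  0.53 -0.02] grip 0.0882509316150503 0.0
[[ 0.1404  0.9901  0.0016]
 [ 0.9901 -0.1404 -0.0019]
 [-0.0017  0.0019 -1.    ]]
n 13 rot [ 0.01 -3.84 -0.01] d [ 0.0154 -0.0001  0.0039] q [22.  2. 99. -0. 79. 30.] t 13.3167
```

```bash
python3 jog.py '0 -3.85 0 0.0154 0 0.0039 0.088;0 -3.85 0 0.0154 0 0.0039 0.088;0 -3.85 0 0.0154 0 0.0039 0.088;0 -3.85 0 0.0154 0 0.0039 0.088;0 -3.85 0 0.0154 0 0.0039 0.088' >/dev/null
python3 jog.py '0 -3.85 0 0.0154 0 0.0039 0.088;0 -3.85 0 0.0154 0 0.0039 0.088;0 -3.85 0 0.0154 0 0.0039 0.088;0 -3.85 0 0.0154 0 0.0039 0.088' >/dev/null
python3 jog.py '0 -3.85 0 0.0154 0 0.0039 0.088;0 -3.85 0 0.0154 0 0.0039 0.088;0 -3.85 0 0.0154 0 0.0039 0.088;0 -3.85 0 0.0154 0 0.0039 0.088;0 0 0 0 0 0 0.088'
python3 - <<'E'
from h import *
st()
from rig import ctrl
R=tool(-8,-50); g=plan(R,np.array([.5337,.3029,.131]))
cv2.imwrite("pics/d.png",cv2.resize(ctrl.camera("side")["img"][130:,100:450],(700,508)))
E
```

```text
t: 14.48
tool_pos: [0.5448, 0.3951, 0.1982]
ee_rot: [[0.081, 0.991, -0.111], [0.631, -0.137, -0.764], [-0.772, -0.008, -0.636]]
ft_force: [-0.9, -0.6, -2.2]
grip_width: 0.0882
grasp_force: 0.0
t 14.4833 q [ 46.2  42.4  71.1 -28.3 108.8  55.1] 
p [0.5448 0.3951 0.1982] F [-0.85 -0.63 -2.17] grip 0.08815623363243962 0.0
[[ 0.0807  0.9905 -0.1111]
 [ 0.6308 -0.1371 -0.7637]
 [-0.7717 -0.0084 -0.6359]]
n 4 rot [-0.05  0.13  0.11] d [-0.0019  0.0005  0.0286] q [ 46.  42.  71. -28. 109.  55.] t 14.4833
```

View pics/d.png

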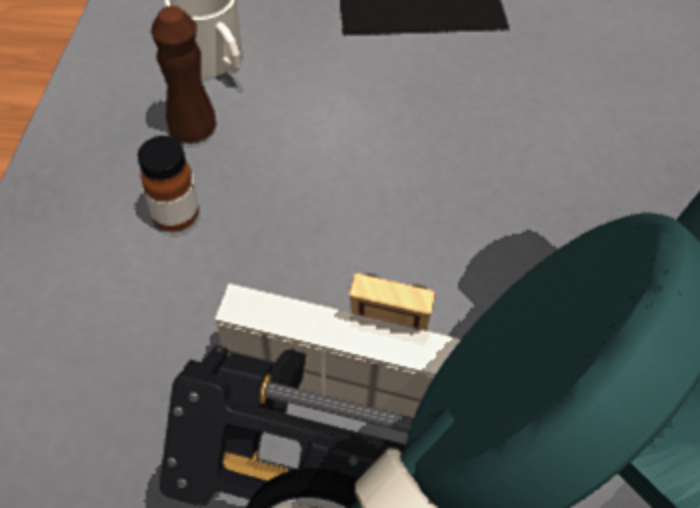

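The board still leans alone against the upstand and the gripper sits behind and above it, so I'm advancing.

```bash
python3 jog.py '0 0 0 -0.006 0.0005 0.02 0.088;0 0 0 0 0 0.022 0.088;0 0 0 0 0 0.022 0.088;0 0 0 0 0 0.022 0.088;0 0 0 0 0 0 0.088'
python3 - <<'E'
from h import *
st()
R=tool(-8,-50); g=plan(R,np.array([.5337,.3029,.131]))
E
```

```text
t: 14.95
tool_pos: [0.5368, 0.3217, 0.1556]
ee_rot: [[0.09, 0.99, -0.11], [0.636, -0.142, -0.758], [-0.766, -0.002, -0.643]]
ft_force: [0.0, 0.4, -1.3]
grip_width: 0.0878
grasp_force: 0.0
t 14.95 q [ 42.9  38.4  82.3 -29.3 100.6  56.6] 
p [0.5368 0.3217 0.1556] F [ 0.02  0.43 -1.31] grip 0.08777630118996425 0.0
[[ 0.0896  0.9898 -0.1104]
 [ 0.6363 -0.1422 -0.7582]
 [-0.7662 -0.0023 -0.6426]]
n 1 rot [-0.22  0.02 -0.01] d [ 0.0066 -0.0004  0.0304] q [ 43.  38.  82. -29. 101.  57.] t 14.95
```

```bash
python3 jog.py '0 0 0 0.003 0 0.014 0.088;0 0 0 0.003 0 0.014 0.088;0 0 0 0 0 0 0.088;0 0 0 0 0 0 0.088;0 0 0 0 0 0 0.088'
python3 - <<'E'
from h import *
R=tool(-8,-50); g=plan(R,np.array([.5337,.3029,.131]))
E
```

```text
t: 15.37
tool_pos: [0.5353, 0.3088, 0.1332]
ee_rot: [[0.089, 0.99, -0.106], [0.638, -0.138, -0.758], [-0.765, -0.0, -0.644]]
ft_force: [0.1, -0.1, -0.3]
grip_width: 0.0881
grasp_force: 0.0
n 1 rot [ 0.02 -0.09  0.05] d [-0.0022 -0.0008  0.0061] q [ 42.  39.  85. -30.  98.  57.] t 15.3667
```

```bash
python3 jog.py '0 0 0 -0.002 -0.0005 0.005 0.088;0 0 0 0 0 0 0.088;0 0 0 0 0 0 0.088' | egrep "pos|ft"
python3 jog.py '0 0 0 0 0 0 0.072;0 0 0 0 0 0 0.064;0 0 0 0 0 0 0.05;0 0 0 0 0 0 0.05;0 0 0 0 0 0 0.05' 5
python3 jog.py '0 0 0 0 0 0 0.05;0 0 0 0 0 0 0.05;0 0 0 0 0 0 0.05;0 0 0 0 0 0 0.05' 45
python3 -c "
from h import *;st()"
```

```text
tool_pos: [0.5339, 0.3035, 0.1312]
ft_force: [-0.2, 0.7, 0.6]
t: 16.03
tool_pos: [0.5339, 0.3034, 0.1311]
ee_rot: [[0.089, 0.99, -0.107], [0.637, -0.138, -0.758], [-0.765, -0.001, -0.644]]
ft_force: [-0.2, -0.2, 1.5]
grip_width: 0.0595
grasp_force: 5.0
t: 16.37
tool_pos: [0.5339, 0.3033, 0.1311]
ee_rot: [[0.089, 0.99, -0.107], [0.637, -0.139, -0.758], [-0.765, -0.001, -0.644]]
ft_force: [0.4, 0.1, -0.3]
grip_width: 0.0595
grasp_force: 45.0
t 16.3667 q [ 42.1  38.4  85.3 -29.7  97.6  57.4] 
p [0.5339 0.3033 0.1311] F [ 0.41  0.11 -0.28] grip 0.059504128518207584 44.99103190843016
[[ 0.0886  0.9904 -0.1066]
 [ 0.6375 -0.1386 -0.7579]
 [-0.7654 -0.0008 -0.6436]]
```

Run:
```python
from h import *
np.set_printoptions(precision=3,suppress=True)
c=pickle.load(open("top0.pkl","rb")); s=pickle.load(open("side0.pkl","rb"))
print("mug rim top",at(c,[(453,217),(501,217),(477,194),(477,240)],.09)[:,:2].tolist(),"handle",at(c,[(443,250)],.05))
print("side rim",at(s,[(287,203),(341,203),(314,185),(314,222)],.09)[:,:2],"handle",at(s,[(342,255)],.03))
e=np.array([np.cos(np.radians(9.2)),np.sin(np.radians(9.2)),0]);y=np.array([-e[1],e[0],0])
C=np.array([.5135,-.2137,0]); T=C+.0552*e+[0,0,.0254]
for th in(54,):
  a=np.radians(th); b=e*np.sin(a)+np.array([0,0,np.cos(a)])  # backwards
  low=e*np.cos(a)-np.array([0,0,np.sin(a)])
  for l in(.045,.1,.15,.2): print(l,"body low/high corner",T+l*b+.0375*low+.0935*y,T+l*b-.0375*low+.0935*y)
```

```text
mug rim top [[0.7640328662134286, -0.0524357136622432], [0.7654861110742496, -0.13141779283890787], [0.8045055061758959, -0.09186056801071617], [0.7254945656116888, -0.09206363166811939]] handle [[ 0.718 -0.039  0.05 ]]
side rim [[ 0.805 -0.081]
 [ 0.727 -0.09 ]
 [ 0.775 -0.127]
 [ 0.757 -0.045]] handle [[ 0.722 -0.044  0.03 ]]
0.045 body low/high corner [ 0.611 -0.103  0.022] [ 0.567 -0.11   0.082]
0.1 body low/high corner [ 0.655 -0.096  0.054] [ 0.611 -0.103  0.115]
0.15 body low/high corner [ 0.695 -0.09   0.083] [ 0.651 -0.097  0.144]
0.2 body low/high corner [ 0.735 -0.083  0.113] [ 0.691 -0.09   0.173]
```

Run:
```python
from h import *
from rig import ctrl
R=np.array(ctrl.get_state()["ee_rot"])
n=np.array([np.cos(np.radians(82)),np.sin(np.radians(82)),0]); k=np.array([0,0,1.]); M=np.array([.533,.2977,0])
g=plan(R,np.array([.5339,.3033,.1311])-.012*n+.07*k,n=5)
g=plan(tool(-8,0),M-.13*n+.33*k,n=12,start=g)
g=plan(tool(99.2,0),[.568,-.13,.33],n=20,start=g)
g=plan(tool(99.2,54),[.568,-.205,.14],n=14,start=g)
print(tool(99.2,54)[:,2])
```

```text
n 5 rot [0. 0. 0.] d [-0.0123 -0.     -0.0072] q [ 42.  38.  85. -30.  98.  57.] t 16.3667
n 12 rot [-0.    4.16  0.  ] d [-0.0145 -0.     -0.005 ] q [ 42.  38.  85. -30.  98.  57.] t 16.3667
n 20 rot [-0.   -0.   -5.36] d [-0.0148 -0.0096 -0.    ] q [ 42.  38.  85. -30.  98.  57.] t 16.3667
n 14 rot [-0.    3.86 -0.  ] d [-0.0052 -0.0053  0.0131] q [ 42.  38.  85. -30.  98.  57.] t 16.3667
[-0.7986 -0.1293 -0.5878]
```

```bash
python3 jog.py '0 0 0 -0.003 0 -0.002 0.05;0 0 0 -0.006 0 -0.004 0.05;0 0 0 -0.0123 0 -0.0072 0.05;0 0 0 -0.0123 0 -0.0072 0.05;0 0 0 -0.0123 0 -0.0072 0.05'
python3 jog.py '0 0 0 -0.0123 0 -0.0072 0.05;0 4.16 0 -0.0145 0 -0.005 0.05;0 4.16 0 -0.0145 0 -0.005 0.05;0 4.16 0 -0.0145 0 -0.005 0.05;0 4.16 0 -0.0145 0 -0.005 0.05' >/dev/null
python3 jog.py '0 4.16 0 -0.0145 0 -0.005 0.05;0 4.16 0 -0.0145 0 -0.005 0.05;0 4.16 0 -0.0145 0 -0.005 0.05;0 4.16 0 -0.0145 0 -0.005 0.05;0 0 0 0 0 0 0.05' >/dev/null
python3 jog.py '0 4.16 0 -0.0145 0 -0.005 0.05;0 4.16 0 -0.0145 0 -0.005 0.05;0 4.16 0 -0.0145 0 -0.005 0.05;0 4.16 0 -0.0145 0 -0.005 0.05;0 0 0 0 0 0 0.05'
python3 - <<'E'
from h import *
st()
g=plan(tool(99.2,0),[.568,-.13,.33],n=20)
from rig import ctrl
cv2.imwrite("pics/e.png",cv2.resize(np.hstack([ctrl.camera(n)["img"] for n in("side","wrist")]),(800,300)))
E
```

```text
t: 16.78
tool_pos: [0.5329, 0.2948, 0.186]
ee_rot: [[0.089, 0.99, -0.106], [0.638, -0.139, -0.758], [-0.765, -0.0, -0.644]]
ft_force: [0.3, -0.1, -0.5]
grip_width: 0.0592
grasp_force: 45.0
t: 18.03
tool_pos: [0.5153, 0.167, 0.3291]
ee_rot: [[0.142, 0.99, 0.002], [0.99, -0.142, 0.0], [0.0, 0.002, -1.0]]
ft_force: [-0.3, -0.8, -0.9]
grip_width: 0.0596
grasp_force: 45.0
t 18.0333 q [ 15.3  -1.6 103.   -0.   78.5  23.5] 
p [0.5153 0.167  0.3291] F [-0.32 -0.79 -0.93] grip 0.059572648730100465 44.991818382404745
[[ 0.1417  0.9899  0.0022]
 [ 0.9899 -0.1417  0.0001]
 [ 0.0004  0.0021 -1.    ]]
n 20 rot [ 0.01  0.01 -5.37] d [-0.0147 -0.0095 -0.0001] q [ 15.  -2. 103.  -0.  78.  23.] t 18.0333
```

View pics/e.png

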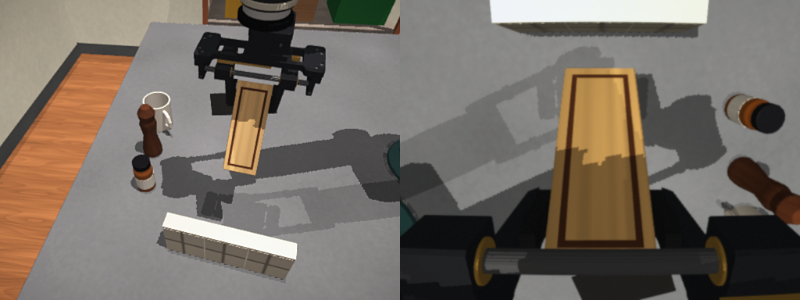

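The board is held well, grooved face up, bystanders untouched. Yawing over to the mat.

```bash
python3 jog.py '0 0 -5.37 -0.0147 -0.0095 0 0.05;0 0 -5.37 -0.0147 -0.0095 0 0.05;0 0 -5.37 -0.0147 -0.0095 0 0.05;0 0 -5.37 -0.0147 -0.0095 0 0.05;0 0 -5.37 -0.0147 -0.0095 0 0.05' >/dev/null
python3 jog.py '0 0 -5.37 -0.0147 -0.0095 0 0.05;0 0 -5.37 -0.0147 -0.0095 0 0.05;0 0 -5.37 -0.0147 -0.0095 0 0.05;0 0 -5.37 -0.0147 -0.0095 0 0.05;0 0 -5.37 -0.0147 -0.0095 0 0.05' >/dev/null
python3 jog.py '0 0 -5.37 -0.0147 -0.0095 0 0.05;0 0 -5.37 -0.0147 -0.0095 0 0.05;0 0 -5.37 -0.0147 -0.0095 0 0.05;0 0 -5.37 -0.0147 -0.0095 0 0.05;0 0 -5.37 -0.0147 -0.0095 0 0.05' >/dev/null
python3 jog.py '0 0 -5.37 -0.0147 -0.0095 0 0.05;0 0 -5.37 -0.0147 -0.0095 0 0.05;0 0 -5.37 -0.0147 -0.0095 0 0.05;0 0 -5.37 -0.0147 -0.0095 0 0.05;0 0 -5.37 -0.0147 -0.0095 0 0.05'
python3 - <<'E'
from h import *
st()
plan(tool(99.2,54),[.568,-.205,.14],n=14)
E
```

```text
t: 19.8
tool_pos: [0.5696, -0.1254, 0.3252]
ee_rot: [[-0.985, -0.17, -0.004], [-0.17, 0.985, -0.001], [0.004, 0.0, -1.0]]
ft_force: [0.2, 0.7, -1.6]
grip_width: 0.0597
grasp_force: 45.0
t 19.8 q [ -14.8    3.3   98.4   -0.1   78.5 -114.6] 
p [ 0.5696 -0.1254  0.3252] F [ 0.21  0.7  -1.57] grip 0.05966211136399981 44.99030099250376
[[-0.9854 -0.1702 -0.0043]
 [-0.1702  0.9854 -0.0007]
 [ 0.0044  0.     -1.    ]]
n 14 rot [-0.02  3.84  0.04] d [-0.0049 -0.0056  0.0129] q [ -15.    3.   98.   -0.   79. -115.] t 19.8
```

```bash
python3 jog.py '0 3.84 0 -0.0049 -0.0056 0.0129 0.05;0 3.84 0 -0.0049 -0.0056 0.0129 0.05;0 3.84 0 -0.0049 -0.0056 0.0129 0.05;0 3.84 0 -0.0049 -0.0056 0.0129 0.05;0 3.84 0 -0.0049 -0.0056 0.0129 0.05'
python3 jog.py '0 3.84 0 -0.0049 -0.0056 0.0129 0.05;0 3.84 0 -0.0049 -0.0056 0.0129 0.05;0 3.84 0 -0.0049 -0.0056 0.0129 0.05;0 3.84 0 -0.0049 -0.0056 0.0129 0.05;0 3.84 0 -0.0049 -0.0056 0.0129 0.05' >/dev/null
python3 jog.py '0 3.84 0 -0.0049 -0.0056 0.0129 0.05;0 3.84 0 -0.0049 -0.0056 0.0129 0.05;0 3.84 0 -0.0049 -0.0056 0.0129 0.05;0 3.84 0 -0.0049 -0.0056 0.0129 0.05;0 0 0 0 0 0 0.05'
python3 - <<'E'
from h import *
st()
plan(tool(99.2,54),[.568,-.205,.08])
from rig import ctrl
a=[ctrl.camera(n) for n in("side","top")]
pickle.dump(a,open("f.pkl","wb"))
cv2.imwrite("pics/f.png",np.vstack([cv2.resize(a[0]["img"][60:240,130:430],(500,300)),cv2.resize(a[1]["img"][110:290,230:],(470,300))[:,:500].copy() if 0 else cv2.resize(a[1]["img"][110:290,212:512],(500,300))]))
E
```

```text
t: 20.22
tool_pos: [0.5897, -0.1498, 0.258]
ee_rot: [[-0.929, -0.166, -0.33], [-0.156, 0.986, -0.057], [0.335, -0.001, -0.942]]
ft_force: [0.7, 0.5, -0.8]
grip_width: 0.0597
grasp_force: 45.0
t: 21.05
tool_pos: [0.5663, -0.2042, 0.1335]
ee_rot: [[-0.572, -0.167, -0.803], [-0.099, 0.986, -0.134], [0.814, 0.003, -0.581]]
ft_force: [-0.6, -0.1, -2.8]
grip_width: 0.0595
grasp_force: 45.0
t 21.05 q [ -12.8   44.4   77.2  -19.1  109.7 -110.2] 
p [ 0.5663 -0.2042  0.1335] F [-0.65 -0.08 -2.81] grip 0.059512756293069055 44.99276514630765
[[-0.5721 -0.1666 -0.8031]
 [-0.099   0.986  -0.1341]
 [ 0.8142  0.0028 -0.5805]]
n 2 rot [-0.11 -0.26  0.18] d [-0.0222 -0.0006  0.015 ] q [ -13.   44.   77.  -19.  110. -110.] t 21.05
```

View pics/f.png

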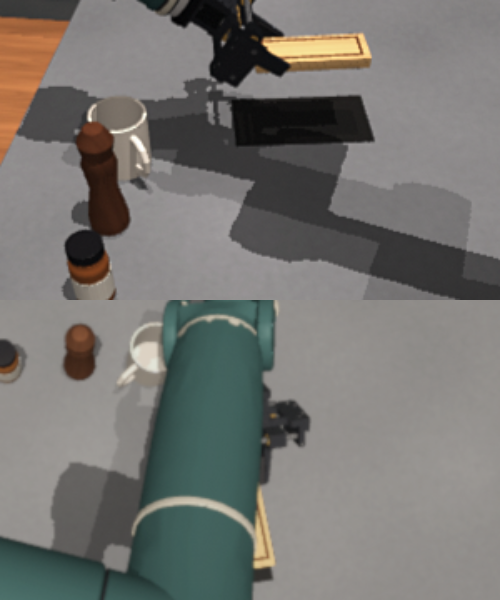

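Side view: the board is level, grooved face up, over the mat, with the mug clear of the gripper. Lowering part-way, then measuring against the mat.

```bash
python3 jog.py '0 -0.2 0.1 -0.0222 0 0.015 0.05;0 0 0 -0.0222 0 0.015 0.05;0 0 0 -0.0222 0 0.015 0.05;0 0 0 -0.008 0 0.006 0.05;0 0 0 0 0 0 0.05'
python3 jog.py '0 0 0 0 0 0 0.05;0 0 0 0 0 0 0.05;0 0 0 0 0 0 0.05' >/dev/null
python3 - <<'E'
from h import *
st()
plan(tool(99.2,54),[.568,-.205,.03])
from rig import ctrl
s=ctrl.get_state(); R=np.array(s["ee_rot"]); p=np.array(s["tool_pos"])
c=ctrl.camera("side"); pickle.dump(c,open("g.pkl","wb"))
cv2.imwrite("pics/g.png",cv2.resize(c["img"][75:165,240:360],(800,600),interpolation=cv2.INTER_CUBIC))
# board axes from the grasp: tilt 50 at lean 14 -> e at 54 from tool
al=np.radians(64-0) # e relative to -a : a=-cos(th)e+sin(th)zb, th=36
th=np.radians(36); a=R[:,2]
# in tool xz plane: zb and e
best=None
for sg in(1,-1):
    x=sg*R[:,0]; e=-np.cos(th)*a+np.sin(th)*x; zb=np.sin(th)*a+np.cos(th)*x
    if zb[2]<0: print("e",e,"zb",zb); E_,Z=e,zb
y=R[:,1]; O=p-.0552*E_+.0094*Z
print("centre",O)
q=[O+sx*.08*E_+sy*.03*y-.009*Z for sx in(-1,1) for sy in(1,-1)]+[O-.08*E_+sy*.03*y+.009*Z for sy in(1,-1)]
f=lambda u:((u-[240,75]+.5)*6.667-.5).round(0)
print("board",f(proj(c,q)))
e=np.array([np.cos(np.radians(9.2)),np.sin(np.radians(9.2)),0]);w=np.array([-e[1],e[0],0]);C=np.array([.5135,-.2137,.003])
print("mat",f(proj(c,[C+sx*.105*e+sy*.055*w for sx in(-1,1) for sy in(1,-1)])))
E
```

```text
t: 21.57
tool_pos: [0.5704, -0.2045, 0.0493]
ee_rot: [[-0.584, -0.164, -0.795], [-0.096, 0.986, -0.132], [0.806, -0.001, -0.592]]
ft_force: [0.2, -0.1, -1.2]
grip_width: 0.0596
grasp_force: 45.0
t 21.8167 q [ -12.8   49.5   77.2  -18.3  103.8 -108.1] 
p [ 0.5724 -0.2057  0.053 ] F [-0.28  0.29 -0.7 ] grip 0.059633810951579984 44.99257008545101
[[-0.5886 -0.163  -0.7918]
 [-0.0945  0.9866 -0.1329]
 [ 0.8029 -0.0034 -0.5961]]
n 1 rot [-0.26  0.59 -0.05] d [-0.0159  0.0015  0.0171] q [ -13.   50.   77.  -18.  104. -108.] t 21.8167
e [0.9866 0.163  0.0103] zb [ 0.0108 -0.0017 -0.9999]
centre [ 0.5181 -0.2148  0.043 ]
board [[702. 319.]
 [672. 220.]
 [270. 330.]
 [257. 230.]
 [694. 358.]
 [665. 258.]]
mat [[772. 464.]
 [716. 282.]
 [215. 482.]
 [197. 298.]]
```

View pics/g.png

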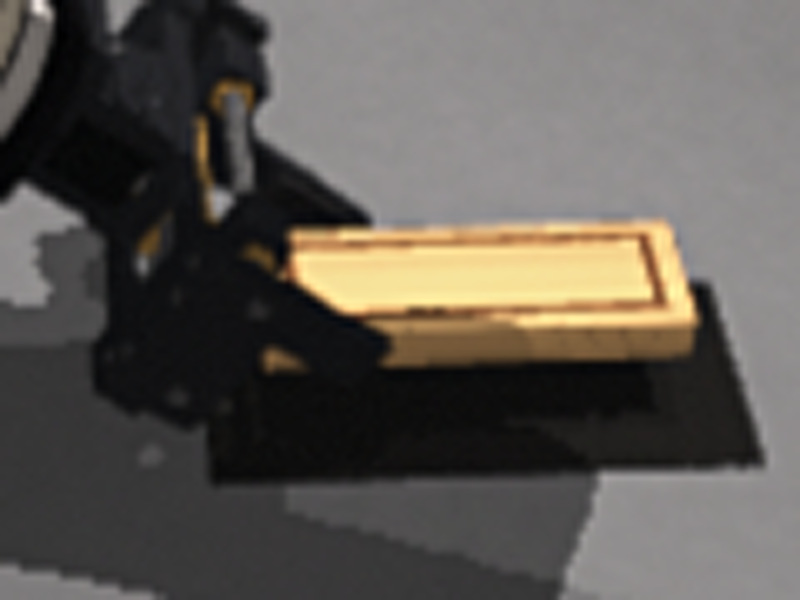

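The predicted and seen corners agree within about 1 mm: board end (697,322), (668,220), (692,357), mat (763,466), (712,284), (212,484). Board and mat share the same small offset, so the target stands.

```bash
python3 jog.py '-0.2 0.6 0 -0.008 0.0007 0.0085 0.05;0 0 0 -0.008 0.0007 0.0085 0.05;0 0 0 0 0 0 0.05;0 0 0 0 0 0 0.05;0 0 0 0 0 0 0.05' | egrep "pos|ft"
python3 - <<'E'
from h import *
st()
plan(tool(99.2,54),[.568,-.2049,.028])
print(tool(99.2,54).T@[0,0,-.001])
E
```

```text
tool_pos: [0.5659, -0.2047, 0.0265]
ft_force: [0.4, 0.6, -0.9]
t 22.2833 q [ -12.9   51.4   77.6  -18.2  102.6 -107.5] 
p [ 0.5659 -0.2047  0.0265] F [ 0.37  0.61 -0.91] grip 0.05926280489278212 44.997653095051646
[[-0.5759 -0.1599 -0.8017]
 [-0.0944  0.9871 -0.1291]
 [ 0.8121  0.0013 -0.5836]]
n 1 rot [ 0.04 -0.3   0.06] d [-0.     -0.0006 -0.0025] q [ -13.   51.   78.  -18.  103. -107.] t 22.2833
[-0.0008  0.      0.0006]
```

```bash
python3 jog.py '0 -0.3 0 0 -0.0006 -0.0025 0.05;0 0 0 0 0 0 0.05;0 0 0 0 0 0 0.05' | egrep "pos|ft|rot"
python3 jog.py '0 0 0 -0.0006 0 0.0004 0.05;0 0 0 0 0 0 0.05' | egrep "pos|ft"
python3 jog.py '0 0 0 -0.0006 0 0.0004 0.05;0 0 0 0 0 0 0.05' | egrep "pos|ft"
python3 jog.py '0 0 0 -0.0006 0 0.0004 0.05;0 0 0 0 0 0 0.05' | egrep "pos|ft"
python3 jog.py '0 0 0 -0.0003 0 0.0002 0.05;0 0 0 0 0 0 0.05' | egrep "pos|ft"
```

```text
tool_pos: [0.5689, -0.2052, 0.0292]
ee_rot: [[-0.582, -0.16, -0.797], [-0.095, 0.987, -0.129], [0.808, 0.0, -0.589]]
ft_force: [0.4, -0.2, -2.0]
tool_pos: [0.5687, -0.2051, 0.0283]
ft_force: [0.6, 0.3, -0.1]
tool_pos: [0.5686, -0.205, 0.0275]
ft_force: [-0.7, 0.0, -0.9]
tool_pos: [0.5687, -0.205, 0.0268]
ft_force: [0.1, -0.1, -0.5]
tool_pos: [0.5687, -0.2051, 0.0265]
ft_force: [0.4, -0.8, -2.0]
```

```bash
python3 jog.py '0 0 0 -0.0004 0 0.0003 0.05;0 0 0 0 0 0 0.05' | egrep "pos|ft"
python3 jog.py '0 0 0 -0.0004 0 0.0003 0.05;0 0 0 0 0 0 0.05' | egrep "pos|ft"
python3 jog.py '0 0 0 -0.0004 0 0.0003 0.05;0 0 0 0 0 0 0.05' | egrep "pos|ft"
python3 jog.py '0 0 0 0 0 0 0.05;0 0 0 0 0 0 0.05' | egrep "pos|ft"
```

```text
tool_pos: [0.5687, -0.2051, 0.0261]
ft_force: [-0.2, -0.4, -1.1]
tool_pos: [0.5688, -0.2051, 0.026]
ft_force: [-0.2, 0.3, 1.9]
tool_pos: [0.5688, -0.2051, 0.026]
ft_force: [-1.5, 1.0, 4.5]
tool_pos: [0.5687, -0.2051, 0.026]
ft_force: [-1.3, 1.2, 5.2]
```

Contact at z = 0.026 as predicted. Easing the grip so it settles flat, then opening.

```bash
python3 jog.py '0 0 0 0 0 0 0.05;0 0 0 0 0 0 0.05;0 0 0 0 0 0 0.05' 10 | egrep "pos|ft|grasp"
python3 jog.py '0 0 0 0 0 0 0.05;0 0 0 0 0 0 0.05;0 0 0 0 0 0 0.05' 3 | egrep "pos|ft|grasp"
python3 jog.py '0 0 0 0 0 0 0.064;0 0 0 0 0 0 0.07;0 0 0 0 0 0 0.088;0 0 0 0 0 0 0.088;0 0 0 0 0 0 0.088'
python3 jog.py '0 0 0 0 0 -0.01 0.088;0 0 0 0 0 -0.02 0.088;0 0 0 -0 0 -0.03 0.088;0 0 0 0 0 -0.03 0.088;0 0 0 0 0 -0.02 0.088'
```

```text
tool_pos: [0.5688, -0.2051, 0.0259]
ft_force: [-0.1, 0.6, 4.6]
grasp_force: 10.0
tool_pos: [0.5688, -0.2051, 0.0252]
ft_force: [0.7, 0.3, 4.8]
grasp_force: 3.0
t: 24.78
tool_pos: [0.5686, -0.205, 0.0246]
ee_rot: [[-0.581, -0.16, -0.798], [-0.095, 0.987, -0.129], [0.808, 0.001, -0.589]]
ft_force: [-0.2, -1.0, -0.1]
grip_width: 0.0873
grasp_force: 0.0
t: 25.2
tool_pos: [0.659, -0.1904, 0.0922]
ee_rot: [[-0.584, -0.161, -0.796], [-0.095, 0.987, -0.13], [0.806, -0.001, -0.591]]
ft_force: [0.1, 0.0, 0.3]
grip_width: 0.0879
grasp_force: 0.0
```

```bash
python3 jog.py '0 0 0 0.024 0 -0.018 0.088;0 0 0 0.024 0 -0.018 0.088;0 0 0 0.024 0 -0.018 0.088;0 0 0 0.024 0 -0.018 0.088;0 0 0 0.024 0 -0.018 0.088' >/dev/null
python3 jog.py '0 -3 0 0.028 0.028 0 0.088;0 -3 0 0.028 0.028 0 0.088;0 -3 0 0.028 0.028 0 0.088;0 -3 0 0.028 0.028 0 0.088;0 -3 0 0.028 0.028 0 0.088' >/dev/null
python3 jog.py '0 -3 0 0 0.033 0 0.088;0 -3 0 0 0.033 0 0.088;0 -3 0 0 0.033 0 0.088;0 -3 0 0 0.033 0 0.088;0 0 0 0 0 0 0.088'
python3 - <<'E'
from h import *
from rig import ctrl
st()
a=[ctrl.camera(n) for n in("top","side")]
pickle.dump(a,open("i.pkl","wb"))
t=a[0]["img"][180:300,290:400]; s=a[1]["img"][75:195,240:360]
cv2.imwrite("pics/i.png",np.hstack([cv2.resize(t,(550,600),interpolation=cv2.INTER_CUBIC),cv2.resize(a[1]["img"],(250,188),interpolation=cv2.INTER_AREA)[np.r_[0:188,np.zeros(412,int)]]]))
E
```

```text
t: 26.45
tool_pos: [0.5214, 0.0677, 0.3465]
ee_rot: [[-0.882, -0.165, -0.442], [-0.149, 0.986, -0.071], [0.447, 0.003, -0.894]]
ft_force: [-0.6, -0.3, -0.1]
grip_width: 0.0878
grasp_force: 0.0
t 26.45 q [  5.6  13.   88.8  -1.6 104.8 -93.9] 
p [0.5214 0.0677 0.3465] F [-0.57 -0.33 -0.12] grip 0.08780404151447273 0.0
[[-0.882  -0.1645 -0.4417]
 [-0.1487  0.9864 -0.0706]
 [ 0.4473  0.0034 -0.8944]]
```

View pics/i.png

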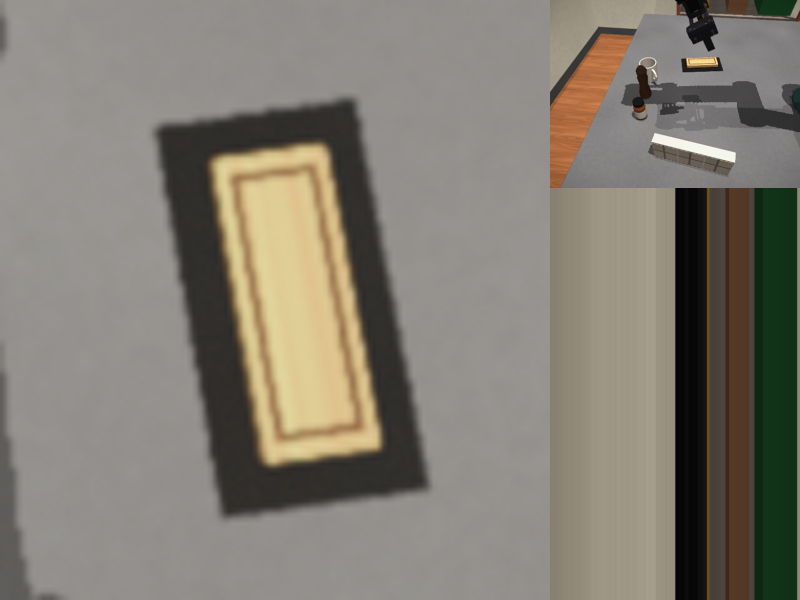

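The board lies grooved face up on the mat. Board corners are (210,157), (328,144), (382,451), (263,466) and mat corners (157,128), (355,99), (428,489), (223,517).

Run:
```python
from h import *
np.set_printoptions(precision=4,suppress=True)
c=pickle.load(open("i.pkl","rb"))[0]
b=at(c,[(210,157),(328,144),(382,451),(263,466)],.025,s=.2,off=(290,180))[:,:2]
m=at(c,[(157,128),(355,99),(428,489),(223,517)],.003,s=.2,off=(290,180))[:,:2]
for P in(b,m):
    d=P[0]+P[1]-P[2]-P[3]; print(P.mean(0),np.degrees(np.arctan2(d[1],d[0])),np.linalg.norm(d)/2)
r=m[0]+m[1]-m[2]-m[3];r/=np.linalg.norm(r);v=b.mean(0)-m.mean(0);print("along",v@r,"across",v@[-r[1],r[0]])
```

```text
[ 0.5119 -0.2126] 8.892762807826934 0.161650561770277
[ 0.5124 -0.2142] 9.182665960909606 0.20825204920233492
along -0.0002320368010275946 across 0.0016764573573643882
```

Centred within 2 mm and aligned within 0.5°, with the arm clear.

```bash
python3 -c "
from rig import ctrl
print(ctrl.close_job())"
```

```text
the job is handed in; nothing more can be done
None
```

The job is handed in: the board stood leaning against the upstand and was let go there, then was laid feet down on the mat, within 2 mm of centre and 0.5° of the mat's line, at about 26 s, with the mug, jar and pepper mill left alone.

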